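# Start and run home the wing nut of a strip reel

### The arm

A 7-joint arm with a two-finger parallel gripper is mounted at the origin on the work surface. World frame = base frame: x ahead of the robot, y to its left, z up, the work surface at z = 0. Lengths are in m, angles in rad, forces in N, time in s.
With the tool pointing down it reaches from about 0.425 to 0.925 m from the base axis. Payload 6.8 kg.
Tool frame: the origin (TCP) lies on the front face of the gripper's body, between the roots of the fingers; the fingertips stand 73 mm ahead of it and the grasp point (between the pads) lies 54 mm ahead of it (env.nose_length is the distance from the TCP to the fingertips, in m); z points along the fingers, y is the line along which they close (so a half turn about z gives the same grasp; the last joint's range is limited). The gripper opens to 85 mm and grips with 20 to 120 N. Pads are 22 mm wide; open, the fingers measure 114 mm over their backs; the gripper's body (76 mm by 85 mm) begins 54 mm behind the grasp point. The pads swing forward as they close: fully open they stand 13 mm farther back than shut.
Start: joints at [1.198, 0.477, 0.022, 1.555, -0.011, 1.109, -0.083], TCP at [0.177, -0.651, 0.304] pointing down, gripper open.
Joint ranges: [-2.96, 2.96], [-0.34, 2.1], [-1.41, 1.46], [0.24, 2.44], [-1.37, 4.51], [0.17, 1.92], [-2.96, 2.96]. Speed limits (rad/s): [2.39, 2.39, 3.14, 3.14, 3.14, 3.14, 3.14].

### API

Orientations are given as a unit quaternion [w, x, y, z].
In Python, from cell import env, kin, camera, calibration, job gives the robot as it stands. The module is installed in compiled form; this text tells all that it offers. Calls block until the motion is done:
- env.reach(position, orientation): joint-space move of the TCP to a pose.
- env.movel(position, velocity=0.15, rot=None, stop_force=None): straight line of the TCP; rot=None keeps the orientation; velocity is the mean speed in m/s. With stop_force (N) it stops when the force on the tool has changed by that much, and returns True; else False.
- env.goto_joints(angles): joint-space move.
- env.grip(opening, f_grip=None): finger opening in m; f_grip is the grip in N (None keeps the last); returns when the fingers have stopped.
- env.dwell(seconds).
- kin.inverse_kinematics(position, orientation): joint angles nearest the present ones, or None.
- env.get_state(): the state.
- camera(name): name is "side" or "top"; returns (picture, depth): 480x640x3 uint8, blue, green, red; 480x640 float32, m along the optical axis (not along the pixel's ray), 0 where there is no reading.
- calibration(name): a dict with "fx", "fy", "cx", "cy" (pixels), "k1" (the pictures are not rectified: a ray, as slopes to the right and down, at radius r is drawn at 1 + k1 r^2 times it, then the intrinsics apply), "rvec" (rotation vector, rad) and "tvec" (3), from world to camera coordinates, as OpenCV has them. Camera axes: x right, y down, z forward; pixel columns grow to the right and rows downward; lengths in m; the calibration is good to about 2 mm. A picture is of the moment at which its call begins. calibration takes no time and is no camera call.
A pose or a line that the arm cannot do raises env.PlanningError and nothing moves.
- job.job_done(): hands the job in; it is judged then, once.
The state is a dict: "time": time; "qpos": joint angles; "joint_velocities": joint speeds; "joint_torque": joint torques, N m; "tcp_pos": TCP position; "orientation": TCP orientation; "force": force on the tool from outside, world axes, zero at the start; "torque": the same for the moment, N m; "opening": finger opening in m; "gripper_force": force on a finger pad.
Only numpy, scipy, OpenCV 4.12 (cv2) and the standard library are available. Lean on these libraries where they do the work, as an engineer would, in place of code of your own. Each camera call takes 0.05 s, during which the arm holds its last target. There are 200 camera calls.

### The job

The big reel of brass strip has been put on its spindle, but its wing nut is only sitting on the end of the thread, on the wrong side of the thread start. Turn it backward (anticlockwise from above) until it drops onto the thread start, then forward (clockwise) to run it down fully home on the reel. Leave the nut of the small reel, which is already tight, alone.

Things in the scene. Friction and masses are not known exactly. Their poses are not given: they have to be found in the camera images.
- nut_grip (a point): Grip point of the steel wing nut on the big reel (white flanges 130 mm across, top 50 mm above the bench; stand bolted down). Its wings are one upright bar 64 long, 14 thick, 34 mm tall on a round hub 36 across, 24 mm tall. The point: on the axis, 10 mm below the bar's top, 24 above the hub; 116 mm above the bench at first, 100 when home. Own x along the bar, y across it, z up.
- nut_turn (a joint): Turn of that nut, rad, growing clockwise from above (forward). Starts at 0.35 to 0.75 on the level thread end; turned back it drops at the thread start, surely below -0.15 (back stop -0.5). After the drop it turns forward, home from 1.0, stop at 1.1. Turned forward undropped, it is stopped by the crossed thread at about 0.9. Turns almost freely (0.01 N m).
- nut_down (a joint): How far that nut has come down, m: 0 at the start, 0.010 once dropped on the thread start, then sinking evenly with forward turn to 0.016 when home. It drops by its weight alone (2.5 N): within slack fingers, or with fingers lowered along with it; it hangs in fingers that pinch it and stay up.
- other_wing (a point): Tip of one wing of the same kind of nut on the small reel (white flanges 88 mm across, same 150 mm blue foot), 30 mm out from that nut's axis, 100 mm above the bench. That nut is already home and must not be turned.

How it is judged:
By the outcome, as a careful person would: the job done as asked, in the order asked, and still so for the second after the job is handed in, with the robot touching nothing.
It also fails if it takes over 40 s, if anything falls off the work surface, if the arm or the gripper's body presses on something with over 40 N, if the wrist force passes 120 N, or if a joint passes its speed limit or range.

## Working session

There is one attempt and no reset: what is moved stays moved. The work goes in short steps, each a Python script; the robot and the scene stay as the last script left them, time stands still between calls to the robot, and variables do not carry over. Pictures are saved under pics/ and viewed, at most 10 in all, crops included, and the job is handed in when it is done.

```bash
mkdir -p pics
cat > h.py <<'E'
import numpy as np, cv2
from cell import env, kin, camera, calibration, job
def cloud(name):
    im,d=camera(name); c=calibration(name)
    K=np.array([[c['fx'],0,c['cx']],[0,c['fy'],c['cy']],[0,0,1]],float)
    R=cv2.Rodrigues(np.array(c['rvec'],float))[0]; t=np.array(c['tvec'],float).ravel()
    v,u=np.mgrid[:480,:640]
    n=cv2.undistortPoints(np.stack([u.ravel(),v.ravel()],1).astype(np.float64)[:,None],K,np.array([c['k1'],0,0,0,0.]))[:,0].reshape(480,640,2)
    P=np.dstack([n*d[...,None],d])
    W=(P-t)@R
    W[d==0]=np.nan
    return im,d,W
E
python3 - <<'E'
from h import *
for n in("top","side"):
    im,d,W=cloud(n); cv2.imwrite(f"pics/{n}1.png",im); np.save(f"pics/{n}1.npy",W)
s=env.get_state(); print(s['time'],s['tcp_pos'],s['orientation'],s['opening'])
E
```

```text
0.1 [ 0.17653617 -0.65107731  0.30300814] [-8.06536691e-04  9.91246472e-01  1.32021766e-01 -1.86882779e-04] 0.08581322693255496
```

View pics/top1.png

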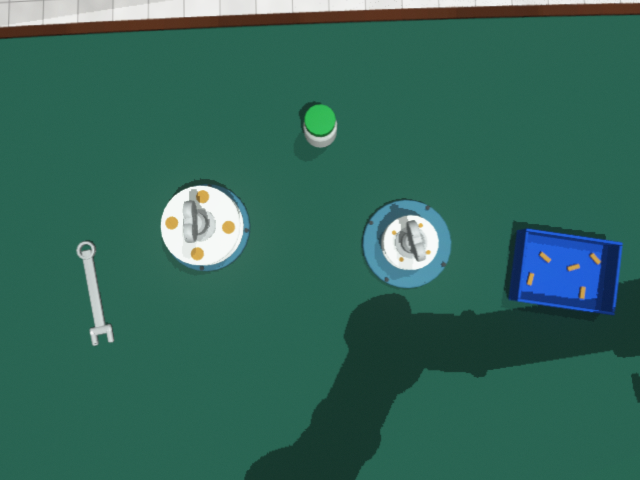

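View pics/side1.png

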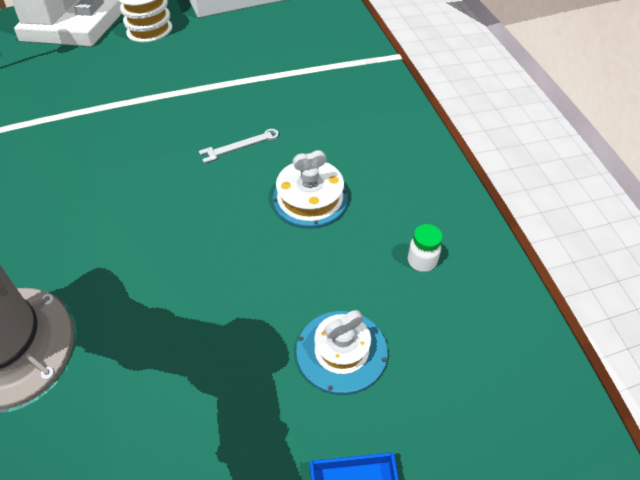

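The top view shows the big reel at about (202,225), with its nut bar near (190,222) running almost up and down. The small reel is at (407,243), with its nut at about (416,240). The side view agrees: big reel at (310,185), small reel at (342,345).

Run:
```python
from h import *
for n,(u,v),(u2,v2) in(("top",(202,225),(410,242)),("side",(310,180),(342,345))):
    W=np.load(f"pics/{n}1.npy"); im=cv2.imread(f"pics/{n}1.png")
    for nm,uu,vv in(("big",u,v),("small",u2,v2)):
        S=W[vv-50:vv+50,uu-50:uu+50].reshape(-1,3); C=im[vv-50:vv+50,uu-50:uu+50].reshape(-1,3).astype(int)
        S_ok=np.isfinite(S[:,2])
        fl=S[S_ok&(abs(S[:,2]-.05)<.006)]
        (c,r)=cv2.minEnclosingCircle(fl[:,:2].astype(np.float32))
        b=S[S_ok&(S[:,2]>.085)&(S[:,2]<.16)]
        t=S[S_ok&(S[:,2]>(.116 if nm=="big" else .100))&(S[:,2]<.16)]
        print(n,nm,"flange",np.round(c,4),round(r,4),"z",np.median(fl[:,2]).round(4),len(fl))
        for q in(b,t):
            if len(q)>5:
                rr=cv2.minAreaRect((q[:,:2]*1000).astype(np.float32)); print("   bar",len(q),np.round(rr[0],1),np.round(rr[1],1),round(rr[2],1),"zmax",np.percentile(q[:,2],[50,98]).round(4), "mean",q.mean(0).round(4))
                e,V=np.linalg.eigh(np.cov(q[:,:2].T)); print("   axis deg",np.degrees(np.arctan2(V[1,1],V[0,1])).round(1))
    Z=np.where(np.isfinite(W[...,2]),W[...,2],0)
    # bench check
im=cv2.imread("pics/top1.png")[170:280,150:270]; a=cv2.resize(im,None,fx=5,fy=5,interpolation=cv2.INTER_CUBIC); cv2.imwrite("pics/c1.png",a)
W=np.load("pics/top1.npy")
for p in((202,225),(300,300),(190,210),(190,236),(184,222),(320,120)): print(p,W[p[1],p[0]].round(4))
c=calibration("top");R=cv2.Rodrigues(np.array(c['rvec'],float))[0];print("cam",-R.T@np.ravel(c['tvec']))
```

```text
top big flange [0.5899 0.1868] 0.0654 z 0.0513 4171
   bar 698 [589.9 185.8] [60.5 35. ] 24.2 zmax [0.1201 0.1273] mean [0.5889 0.1826 0.1133]
   axis deg -179.9
   bar 414 [589.5 186.4] [60.3 14.7] 1.1 zmax [0.1238 0.128 ] mean [0.5892 0.1855 0.1233]
   axis deg -179.6
top small flange [ 0.5519 -0.1536] 0.0438 z 0.0516 1634
   bar 455 [ 551.7 -152.6] [63.6 14.5] 13.2 zmax [0.1077 0.1125] mean [ 0.5507 -0.1519  0.1056]
   axis deg -167.8
   bar 378 [ 551.9 -152.7] [61.  14.3] 13.2 zmax [0.1085 0.1127] mean [ 0.5509 -0.1527  0.108 ]
   axis deg -167.7
side big flange [0.5906 0.1851] 0.066 z 0.0507 1988
   bar 588 [589.2 180.5] [60.6 27.4] 0.2 zmax [0.1112 0.1252] mean [0.5888 0.1808 0.1092]
   axis deg -179.4
   bar 229 [589.3 185.2] [58.4 18.2] 2.7 zmax [0.1217 0.126 ] mean [0.5886 0.1838 0.1214]
   axis deg -178.6
side small flange [ 0.5508 -0.1535] 0.0448 z 0.0505 1404
   bar 576 [ 550.5 -154.6] [62.7 16.3] 14.4 zmax [0.1046 0.1109] mean [ 0.5493 -0.1572  0.1023]
   axis deg -168.0
   bar 391 [ 550.9 -154.2] [61.3 15.2] 12.8 zmax [0.1071 0.1111] mean [ 0.5498 -0.1557  0.1066]
   axis deg -167.4
(202, 225) [0.5855 0.1731 0.0904]
(300, 300) [0.461  0.0292 0.001 ]
(190, 210) [0.6051 0.1825 0.1236]
(190, 236) [0.5665 0.1831 0.1228]
(184, 222) [0.5877 0.1922 0.1218]
(320, 120) [ 0.7491 -0.0138  0.0749]
cam [ 0.51170235 -0.01440565  0.83988083]
```

View pics/c1.png

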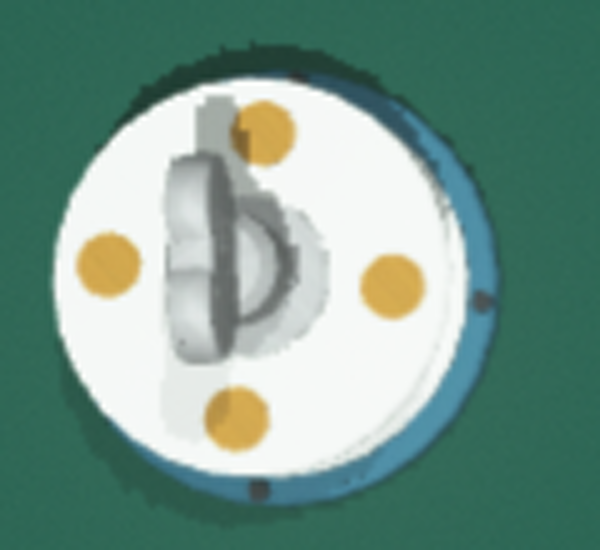

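The crop shows the bar running up and down in the image, which is along world x, with its top at about (190,222) in the full picture. The nut axis is near (0.590, 0.186) and the bar angle is about 0.01 rad. I'll move above it and check the wrist range for the turns.

```bash
cat >> h.py <<'E'
def Q(p): return np.array([0,np.cos(p/2),np.sin(p/2),0])
def st(m=""):
    s=env.get_state(); q=s['orientation']; psi=2*np.arctan2(q[2],q[1])
    psi=(psi+np.pi)%(2*np.pi)-np.pi
    print(m,"t%.2f"%s['time'],"p",s['tcp_pos'].round(4),"psi%.3f"%psi,"F",np.round(s['force'],1),"T",np.round(s['torque'],2),"o%.4f"%s['opening'],"g%.1f"%s['gripper_force']); return s
E
python3 - <<'E'
from h import *
X=np.array([.5898,.1860])
for k in(0,np.pi,-np.pi):
    q=kin.inverse_kinematics([*X,.25],Q(k+.01)); print(k,None if q is None else np.round(q,2))
env.reach([*X,.25],Q(.01)); s=st("above"); print(np.round(s['qpos'],2))
for p in np.arange(-1.0,1.3,.2):
    q=kin.inverse_kinematics([*X,.168],Q(.01+p)); print(round(p,1),None if q is None else np.round(q,2))
env.movel([*X,.25],rot=Q(.11)); st("rot test")
env.movel([*X,.25],rot=Q(.01)); st()
E
```

```text
0 [ 0.09  0.53 -0.68  1.71  0.38  1.04 -2.28]
3.141592653589793 [ 0.37  0.72 -1.15  1.7   0.71  1.2   0.61]
-3.141592653589793 [ 0.37  0.72 -1.15  1.7   0.71  1.2   0.61]
above t3.37 p [0.5902 0.185  0.2499] psi0.009 F [ 0.4  0.2 -0.4] T [-0.02 -0.01  0.03] o0.0855 g0.0
[ 0.09  0.53 -0.68  1.71  0.38  1.04 -2.28]
-1.0 [-0.42  0.54  0.02  1.81 -0.02  0.8  -2.95]
-0.8 [-0.27  0.54 -0.18  1.8   0.13  0.81 -2.88]
-0.6 [-0.03  0.59 -0.51  1.78  0.36  0.87 -2.87]
-0.4 [-0.    0.6  -0.55  1.78  0.39  0.88 -2.69]
-0.2 [ 0.02  0.61 -0.59  1.78  0.42  0.89 -2.52]
-0.0 [ 0.05  0.62 -0.63  1.77  0.45  0.9  -2.34]
0.2 [ 0.08  0.63 -0.67  1.77  0.48  0.91 -2.16]
0.4 [ 0.11  0.64 -0.71  1.77  0.52  0.92 -1.99]
0.6 [ 0.13  0.66 -0.75  1.77  0.55  0.94 -1.81]
0.8 [ 0.16  0.67 -0.79  1.77  0.58  0.95 -1.63]
1.0 [ 0.19  0.69 -0.83  1.76  0.61  0.97 -1.46]
1.2 [ 0.21  0.71 -0.88  1.76  0.64  0.99 -1.28]
rot test t3.62 p [0.59   0.1855 0.2499] psi0.107 F [ 1.  -0.5 -0.2] T [-0.02  0.    0.03] o0.0853 g0.0
 t3.87 p [0.5899 0.1859 0.25  ] psi0.010 F [-0.7 -0.1 -0.5] T [-0.01  0.02 -0.01] o0.0853 g0.0
```

Run:
```python
from h import *
X=np.array([.5898,.1860])
q=np.array(env.get_state()['qpos']); q[6]+=np.pi; env.goto_joints(q); st("half")
env.movel([*X,.169],velocity=.12,rot=Q(np.pi+.01),stop_force=8); st("down")
for o in(.03,.02,.017): env.grip(o,f_grip=20); st(o)
env.grip(.0,f_grip=20); s=st("pinch"); print(np.round(s['qpos'],2))
im,d,W=cloud("side"); cv2.imwrite("pics/s2.png",cv2.resize(im[60:260,200:420],None,fx=3,fy=3))
```

```text
half t6.52 p [0.5898 0.1859 0.25  ] psi-3.131 F [-0.  -0.2 -0.1] T [-0.07  0.01 -0.01] o0.0857 g0.0
down t7.34 p [0.5902 0.1864 0.1696] psi-3.131 F [ 0.7  0.1 -0.2] T [ 0.    0.04 -0.01] o0.0852 g0.0
0.03 t7.92 p [0.5898 0.186  0.1691] psi-3.132 F [-0.5  0.4 -0.4] T [ 0.04 -0.02 -0.03] o0.0301 g0.0
0.02 t8.18 p [0.5898 0.186  0.169 ] psi-3.132 F [-0.2 -0.6  0.2] T [ 0.03 -0.06  0.03] o0.0198 g0.0
0.017 t8.39 p [0.5898 0.186  0.169 ] psi-3.132 F [ 1.2  0.1 -0.3] T [0.03 0.03 0.04] o0.0171 g0.0
pinch t8.61 p [0.5897 0.1871 0.1692] psi-3.131 F [-0.1  3.8 -0.3] T [0.76 0.02 0.02] o0.0134 g23.6
[ 0.05  0.62 -0.63  1.77  0.45  0.9   0.8 ]
```

View pics/s2.png

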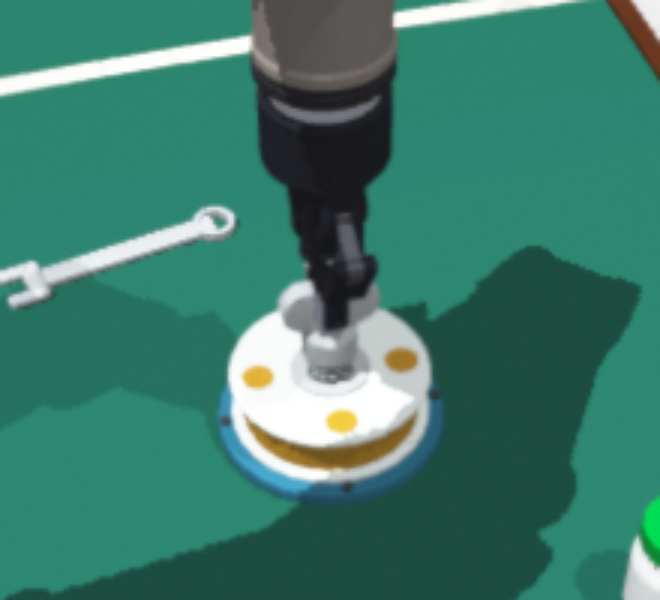

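The fingers straddle the bar at about (335,295) in the crop and the grip is good. The nut sits about 1.5 mm toward +y of my axis, so I'll recentre and then turn it back.

Run:
```python
from h import *
X=np.array([.5898,.1875]); p0=np.pi+.01
env.movel([*X,.169],velocity=.02,rot=Q(p0)); st("centre")
a=0
while a<.8-1e-6:
    a+=.1; env.movel([*X,.169],rot=Q(p0+a)); s=st("%.2f"%a)
    if abs(s['torque'][2])>.6 or abs(s['force'][2])>15: print("STOP"); break
env.grip(.018); env.dwell(.3); st("slack")
im,d,W=cloud("side"); cv2.imwrite("pics/s3.png",cv2.resize(im[100:240,240:380],None,fx=4,fy=4))
```

```text
centre t8.91 p [0.5898 0.1873 0.1691] psi-3.132 F [0.1 1.  1.4] T [0.22 0.12 0.04] o0.0132 g23.9
0.10 t9.16 p [0.5898 0.1873 0.169 ] psi-3.034 F [-0.8  1.2  1.8] T [0.21 0.17 0.09] o0.0136 g23.9
0.20 t9.41 p [0.5898 0.1873 0.169 ] psi-2.936 F [0.2 1.2 2. ] T [0.09 0.09 0.06] o0.0137 g23.9
0.30 t9.66 p [0.5899 0.1872 0.169 ] psi-2.837 F [-1.3  0.1  1.4] T [-0.06  0.09  0.03] o0.0137 g23.9
0.40 t9.91 p [0.5899 0.1872 0.169 ] psi-2.737 F [-0.4 -0.5  3. ] T [-0.12  0.04 -0.04] o0.0138 g23.9
0.50 t10.16 p [0.5899 0.1872 0.169 ] psi-2.637 F [-0.7 -0.9  2.2] T [-0.19 -0.01 -0.05] o0.0135 g23.9
0.60 t10.41 p [0.5899 0.1872 0.169 ] psi-2.537 F [ 0.6 -0.2  2.4] T [-0.25  0.    0.05] o0.0134 g23.9
0.70 t10.66 p [0.59   0.1872 0.1687] psi-2.437 F [ 1.4 -0.5 -0.5] T [-0.23 -0.3   0.01] o0.0138 g23.5
0.80 t10.91 p [0.59   0.1871 0.1686] psi-2.338 F [ 1.4 -0.2 -2.9] T [-0.24 -0.57  0.  ] o0.0137 g23.2
slack t11.43 p [0.5897 0.1876 0.1691] psi-2.332 F [ 0.1 -0.5 -0.2] T [-0.04  0.02  0.02] o0.0183 g0.0
```

View pics/s3.png

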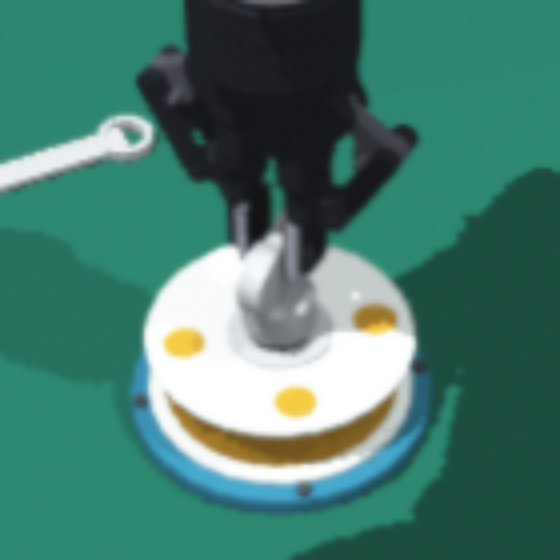

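The nut now sits down, with no thread gap visible at (280,345). Fz also changed sign between 0.6 and 0.7 rad of turn, which fits the nut dropping there. I'll lower the fingers 10 mm as a check, since they would meet the hub if it had not dropped, then run it forward in slack fingers.

Run:
```python
from h import *
X=np.array([.5898,.1875]); p0=np.pi+.01
hit=env.movel([*X,.159],velocity=.04,rot=Q(p0+.8),stop_force=5); st("lower hit=%s"%hit)
if not hit:
    env.grip(.0165); st("slack")
    a=.8; z=.159
    while a>-1.0:
        a-=.1; z=max(.155,.159-.0045*max(0,.5-a)); env.movel([*X,z],rot=Q(p0+a)); s=st("%.2f"%a)
        if abs(s['torque'][2])>.35 or abs(s['force'][2])>12: print("STOP"); break
```

```text
lower hit=False t11.88 p [0.5896 0.1874 0.1585] psi-2.332 F [-0.   0.9  0.2] T [ 0.   -0.   -0.01] o0.0180 g0.0
slack t12.10 p [0.5899 0.1876 0.1592] psi-2.332 F [ 0.8 -0.6  1.1] T [ 0.01  0.02 -0.02] o0.0159 g0.0
0.70 t12.35 p [0.5899 0.1875 0.1592] psi-2.429 F [ 0.1  0.1 -0.2] T [-0.03  0.03  0.01] o0.0166 g0.1
0.60 t12.60 p [0.5898 0.1876 0.1591] psi-2.527 F [0.2 0.8 0.6] T [-0.01 -0.01 -0.04] o0.0166 g0.0
0.50 t12.85 p [0.5898 0.1876 0.1591] psi-2.626 F [ 0.5  1.  -0.4] T [ 0.   -0.    0.04] o0.0163 g0.0
0.40 t13.10 p [0.5897 0.1876 0.1585] psi-2.726 F [-0.7 -0.8  0.2] T [-0.02 -0.01 -0.01] o0.0167 g0.0
0.30 t13.35 p [0.5898 0.1875 0.1581] psi-2.826 F [-0.4  0.6  0.2] T [0.02 0.02 0.02] o0.0167 g0.0
0.20 t13.60 p [0.5898 0.1875 0.1577] psi-2.926 F [-0.7  1.1 -0. ] T [-0.   -0.02  0.03] o0.0166 g0.0
0.10 t13.85 p [0.5898 0.1875 0.1572] psi-3.026 F [-0.6 -0.7  1.1] T [ 0.02 -0.1  -0.02] o0.0165 g0.0
0.00 t14.10 p [0.5898 0.1875 0.1568] psi-3.126 F [-0.5  1.1 -0.2] T [-0.01  0.    0.01] o0.0168 g0.0
-0.10 t14.35 p [0.5898 0.1875 0.1563] psi3.057 F [0.6 0.2 0.4] T [ 0.04  0.   -0.02] o0.0168 g0.0
-0.20 t14.60 p [0.5898 0.1875 0.1559] psi2.957 F [ 0.9 -0.9 -0.2] T [-0.   -0.   -0.05] o0.0165 g0.0
-0.30 t14.85 p [0.5898 0.1875 0.1554] psi2.857 F [ 0.4 -0.2  0.1] T [ 0.02 -0.02  0.05] o0.0163 g0.0
-0.40 t15.10 p [0.5898 0.1874 0.155 ] psi2.757 F [-0.1  0.3  0.5] T [ 0.01 -0.06  0.02] o0.0168 g0.0
-0.50 t15.35 p [0.5898 0.1875 0.155 ] psi2.657 F [1.  0.1 0.7] T [ 0.01 -0.04 -0.03] o0.0163 g0.0
-0.60 t15.60 p [0.5897 0.1877 0.155 ] psi2.558 F [-0.2  0.2 -0.2] T [ 0.08 -0.08  0.47] o0.0164 g14.6
STOP
```

Torque rose to 0.47 N m, which is the forward stop: about 1.1 rad, consistent with a start near 0.55. I'll release, lift and check.

Run:
```python
from h import *
X=np.array([.5898,.1875])
env.grip(.06); st("open")
s=env.get_state(); env.movel([*X,.26],velocity=.12); st("up")
env.movel([.56,-.02,.30],velocity=.15); st("aside")
im,d,W=cloud("side")
cv2.imwrite("pics/s4.png",cv2.resize(im[100:380,240:420],None,fx=2,fy=2))
S=W[110:240,250:370].reshape(-1,3); q=S[np.isfinite(S[:,2])&(S[:,2]>.092)&(S[:,2]<.14)&(abs(S[:,0]-.59)<.05)&(abs(S[:,1]-.187)<.05)]
e,V=np.linalg.eigh(np.cov(q[:,:2].T)); print(len(q),"zmax",np.percentile(q[:,2],98),"ang",np.arctan2(V[1,1],V[0,1])%np.pi-np.pi)
S=W[295:395,292:392].reshape(-1,3); q=S[np.isfinite(S[:,2])&(S[:,2]>.085)&(S[:,2]<.14)&(abs(S[:,0]-.55)<.05)]
e,V=np.linalg.eigh(np.cov(q[:,:2].T)); print("small ang deg",np.degrees(np.arctan2(V[1,1],V[0,1])))
```

```text
open t16.08 p [0.5898 0.1874 0.155 ] psi2.552 F [-0.1  0.7  0.2] T [-0.01 -0.01 -0.05] o0.0599 g0.0
up t17.11 p [0.5894 0.1872 0.2591] psi2.552 F [0.5 0.3 0.5] T [-0.02 -0.01  0.01] o0.0600 g0.0
aside t18.68 p [ 0.56   -0.0189  0.2999] psi2.553 F [ 1.4  0.6 -0.2] T [-0.01  0.03 -0.02] o0.0600 g0.0
137 zmax 0.11056124402077644 ang -0.462317822125351
small ang deg -167.97443414075826
```

View pics/s4.png

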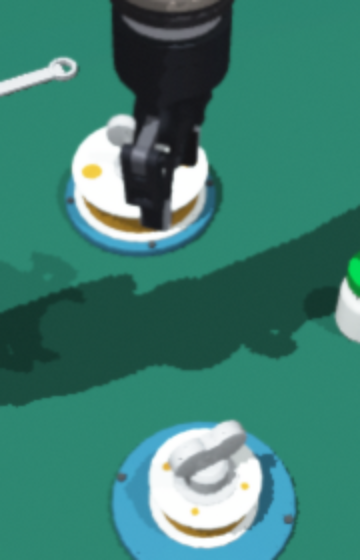

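The crop shows the gripper clear of the nut but partly hiding it, at about (130,135). The small nut, at (210,455), is unchanged at -168°. The big nut's top is at 0.1106, the same height as the home small nut (0.111). I'll check with the top camera and hand in if it agrees.

Run:
```python
from h import *
im,d,W=cloud("top")
S=W[170:280,150:270].reshape(-1,3); q=S[np.isfinite(S[:,2])&(S[:,2]>.098)&(S[:,2]<.14)&(abs(S[:,0]-.59)<.045)&(abs(S[:,1]-.187)<.045)]
r=cv2.minAreaRect((q[:,:2]*1000).astype(np.float32)); e,V=np.linalg.eigh(np.cov(q[:,:2].T)); a=np.arctan2(V[1,1],V[0,1]); a=(a+np.pi/2)%np.pi-np.pi/2
z=np.percentile(q[:,2],98); print(len(q),r,a,z)
if len(q)>250 and z<.1135 and -.75<a<-.4: print(job.job_done())
```

```text
421 ((589.5985107421875, 186.27284240722656), (14.667731285095215, 62.75511932373047), 66.29474639892578) -0.410669241782724 0.11194511704006563
the job is handed in; nothing more can be done
None
```

The big reel's nut was turned back until it dropped onto the thread start, then run forward until the torque rose at the stop; its top then measured 112 mm (about 110 expected when home), the small reel's nut was not touched, and the job is handed in, though no verdict was shown.

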